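Index the video microscope to the next dish

ROBOT

A 7-joint arm with a two-finger parallel gripper is mounted at the origin on the work surface. World frame = base frame: x ahead of the robot, y to its left, z up, the work surface at z = 0. Lengths are in mm, angles in rad, forces in N, time in s.
With the tool pointing down it reaches from about 400 to 875 mm from the base axis. Payload 4.4 kg.
Tool frame: the origin (TCP) lies at the very end of the fingers, on their centre line; the grasp point (between the pads) lies 19 mm behind it; y points along the fingers, x is the direction in which the jaws open and shut, and the axes are right-handed (so a half turn about y gives the same grasp; the last joint's range is limited). The gripper opens to 85 mm and grips with 20 to 120 N. Pads are 22 mm wide; open, the fingers measure 114 mm over their backs; the gripper's body (76 mm by 85 mm) begins 54 mm behind the grasp point. The pads swing forward as they close: fully open they stand 13 mm farther back than shut.
Start: joints at [-0.066, 0.628, 0.038, 1.517, -0.027, 0.996, -0.02], TCP at [650.014, 0.027, 231.313] pointing down, gripper open.
Joint ranges: [-3.06, 3.06], [-0.37, 2.12], [-1.25, 1.32], [0.18, 2.47], [-1.1, 4.24], [0.23, 1.98], [-2.94, 2.94]. Speed limits (rad/s): [2.57, 2.57, 3.14, 3.14, 3.14, 3.14, 3.14].

INTERFACE

Orientations are given as [roll, pitch, yaw] about the fixed x, y, z axes, in that order (R = Rz(yaw) Ry(pitch) Rx(roll)).
In Python, from cell import readout, eyes, finish_job gives the robot as it stands. The module is installed in compiled form; this text tells all that it offers.
- The arm moves only by the tool apply_moves, never from a script. Its argument "commands" is a list that holds one entry, the list of rows, each a list of 6 numbers: the shift along the tool's x, y, z in units of 0.04 m (1.0 is 0.04 m), then the turn, a rotation vector about the tool's x, y, z in units of 5 degrees (1.0 is 5 degrees). A call has 1 to 8 rows; each row shifts and turns the pose as measured when the row begins, along the tool's axes as they then stand; what a row does not reach is not made up. A row lasts 1/12 s, in which the tool goes at most 41.7 mm and 7.16 degrees, less where a joint would pass 70% of its speed; a pose out of reach is approached as far as the arm can. A call with a number of a shift or a turn outside -1 to 1 is refused whole. A call with a gripper value outside its range is refused whole. "claw" is the finger opening in mm, from 0 to 85.4, set as the call begins (left out, the last holds). The fingers move at their own pace and stop on an object; the grip force is fixed at half the most. Time passes only in rows, so rows that do not move let the fingers close. It gives the time, the measured TCP pose, the force and the opening at its end, in the units of the state.
- readout.read_state(): the state, without advancing time (a new reading comes with each control period).
- eyes.get_image(name): name is "scene" or "side" or "wrist"; returns a dict with "image" (400x640x3 uint8, red, green, blue), "mtx" (3x3 intrinsics, pixels), "rvec" (rotation vector, rad) and "tvec" (3), from world to camera coordinates, as OpenCV has them. Camera axes: x right, y down, z forward; pixel columns grow to the right and rows downward; lengths in mm; the calibration is good to about 2 mm. A picture is of the moment at which its call begins. There is no depth.
- finish_job(): hands the job in, once; it reports no verdict.
The state is a dict: "clock": time; "qpos": joint angles; "qd": joint speeds; "tau": joint torques, N m; "eef_pos": TCP position; "tool_rot": TCP orientation; "force": force on the tool from outside, world axes, zero at the start; "torque": the same for the moment, N m; "width": finger opening in mm.
Only numpy, scipy, OpenCV 4.12 (cv2) and the standard library are available. Lean on these libraries where they do the work, as an engineer would, in place of code of your own. Each camera call takes 0.05 s, during which the arm holds its last target. There are 200 camera calls.

TASK

Move the video microscope on to the culture dish with the red medium, one hole along: hook a fingertip under the blue pull ring, lift the spring index pin out of its hole, swing the arm round by the ring until the lens is over the red dish, and let the pin spring fully home in that hole, without swinging past it. Work from the ring with the outside of the fingers only, without pinching it or forcing it, and finish clear of the stand. Leave the three dishes and the other loose things on the bench where they are.

Things in the scene. Friction and masses are not known exactly. Their poses are not given: they have to be found in the camera images.
- ring_eye (a point): Centre of the opening of the blue pull ring on the index pin: rigid, round, opening 46 mm, bar 5.5 mm, joined to the pin at its lowest point, 228 mm above the table with the pin home, 111 mm from the post axis. It faces along the arm, its top leaning 20 deg back towards the post: a finger pointing towards the post and up to 45 deg down, and up to 20 deg to either side, fits. x: along the arm towards the post; z: up.
- ring_foot (a point): Head of the pin where the ring joins it, 120 mm from the post axis and 204 mm above the table with the pin home. The flat top of the arm (30 mm wide) is 26 mm lower, with the pin's sleeve standing on it; the camera on the arm's end is 204 mm high and the hub cap on the post 188 mm: nothing on the stand is higher than the ring. It rises and swings with the ring.
- plunger (a joint): Lift of the spring index pin in m: 0 is fully home, its round tip 8 mm deep in a hole of the index plate; clear of the plate above 0.008; stop at 0.022. A spring pushes it down with 6.5 N when home, 11 N at the stop: over 30 N on the ring is pinching or forcing it. Let go between holes it rests on the plate at 0.008 and slides; over a hole it springs home. The 8 mm pin has 1 mm of play all round.
- swing_arm (a joint): Angle of the swing arm about the upright post, rad: about 0 at the start, in the middle hole; positive is counter-clockwise seen from above (lens end towards the robot's right). The five holes lie at -0.698, -0.349, 0, 0.349 and 0.698, 120 mm from the post axis. The drag of the arm is about 2 N at the ring; it stays where it is left. With the pin home it is locked.
- pivot (a point): Point on the axis of the post, about which the arm swings, level with the top of the index plate, 150 mm above the table. Fixed to the stand. At arm angle 0 the arm points from here along -x of this frame; z is up. The white base plate is 16 mm thick and reaches 65 mm behind the post, 285 mm in front of it and 135 mm to each side.
- lens (a point): Middle of the front lens of the video microscope that hangs under the end of the arm, with a ring light (66 mm wide) round it; 230 mm from the post axis, 85 mm above the table. Swings with the arm.
- dish_red_centre (a point): Centre (half-way up) of the lidded culture dish with the dark red medium, 60 mm across and 15 mm high, lying loose on the base plate at one of the three marked stations, which are 230 mm from the post axis under the three middle positions of the lens: the next one to the left or to the right of the lens.
- dish_green_centre (a point): Centre of the like dish with the green medium, at the station on the other side of the lens.
- dish_cream_centre (a point): Centre of the like dish with the cream medium, right under the lens at the start.
- dropper_bottle: Amber dropper bottle, 38 mm across and 85 mm high, standing loose on the table on the robot's left; origin under its middle.
- spare_dishes: Stack of four clear empty dishes, 60 mm across, 62 mm high in all, loose on the left; origin under its middle.
- slide_box: Blue slide box, 87 x 172 x 36 mm, loose on the robot's right; origin under its middle.
- marker: White marker pen with a black cap, 125 mm long, 13 mm thick, lying loose on the right; origin under its middle, x along it.
- beaker: Small clear beaker, 68 mm across and 85 mm high, standing loose on the right; origin under its middle.
Things that resemble listed ones, but are neither listed nor needed, are in the scene too. What is shaped like the part that bears dish_red_centre but yellow is not meant.

How it is judged (in metres and radians):
On the way, in this order (a step that is already met when the one before it is completed fails the run):
1. the ring is lifted by the fingers until the pin is clear of the index plate, the arm still over the middle hole (value of joint plunger above 0.0082 m and contact force between the fingers and plunger above 1 N and value of joint swing_arm between -0.06 and 0.06 rad), for 0.05 s.
2. the arm is swung by one hole to bring the lens over the red dish (horizontal distance between lens and dish_red_centre below 0.016 m), for 0.1 s.
At the end, for the whole second after the job is handed in: The arm stands in the hole next to the middle one (within 0.02 rad of +0.349 or -0.349) with the lens within 12 mm of straight above the middle of the red dish, the pin fully home (within 1.5 mm) and the arm at rest (value of joint plunger below 0.0015 m and horizontal distance between lens and dish_red_centre below 0.012 m and (value of joint swing_arm between 0.32907 and 0.36907 rad or value of joint swing_arm between -0.36907 and -0.32907 rad) and velocity of joint swing_arm between -0.02 and 0.02 rad/s); the robot touches nothing.
It fails at once if the arm was swung past the next hole (beyond 0.5 rad) (not (value of joint swing_arm between -0.5 and 0.5 rad)).
It fails at once if the ring was pinched or forced (more than 30 N on it) (contact force between the fingers and plunger above 30 N).
It fails at once if a dish on the stand was moved by more than 8 mm or lifted (distance of any of dish_red_centre, dish_green_centre, dish_cream_centre from where it was at the start of the episode above 0.008 m).
It fails at once if another loose thing on the bench was moved by more than 15 mm or lifted (distance of any of dropper_bottle, spare_dishes, slide_box, marker, beaker from where it was at the start of the episode above 0.015 m).
It also fails if it takes over 45 s, if anything falls off the work surface, if the arm or the gripper's body presses on something with over 40 N, if the wrist force passes 120 N, or if a joint passes its speed limit or range.

## Working session

There is one attempt and no reset: what is moved stays moved. The work goes in short steps, Python scripts to look and compute and a tool call to move; the robot and the scene stay as the last step left them, time stands still between calls to the robot, and variables do not carry over. Pictures are saved under pics/ and viewed, about 8 in all and at most 12, crops included, and the job is handed in when it is done.

Besides the shell and the picture viewer there is one more tool, called after "Call:" in YAML: its name, and indented under it one key for each argument. apply_moves: Moves the arm, as the interface text tells. Shifts and turns lie within -1 to 1; 1 stands for 0.04 m of shift or 5 degrees of turn. Its arguments: {"type":"object","properties":{"commands":{"type":"array"},"claw":{"type":"number"}},"required":["commands"]}

```bash
mkdir -p pics
cat > h.py <<'E'
import numpy as np, cv2
from cell import readout, eyes
def grab(n):
    d=eyes.get_image(n); d={k:np.array(v) for k,v in d.items()}; return d
def ray(d,uv):
    R=cv2.Rodrigues(d['rvec'].astype(float))[0]; t=d['tvec'].reshape(3)
    return -R.T@t, R.T@np.linalg.inv(d['mtx'])@np.array([uv[0],uv[1],1.])
def onz(d,uv,z):
    o,v=ray(d,uv); return o+v*(z-o[2])/v[2]
def cross(d1,p1,d2,p2):
    o1,v1=ray(d1,p1);o2,v2=ray(d2,p2)
    s=np.linalg.lstsq(np.c_[v1,-v2],o2-o1,rcond=None)[0]
    a=o1+v1*s[0];b=o2+v2*s[1]; return (a+b)/2,np.linalg.norm(a-b)
def proj(d,P):
    return cv2.projectPoints(np.array([P],float),d['rvec'].astype(float),d['tvec'].astype(float),d['mtx'].astype(float),None)[0].ravel()
E
python3 - <<'E'
from h import *
s=readout.read_state(); print(s)
for n in ('scene','side'):
    d=grab(n); np.savez(n+'0.npz',**d); cv2.imwrite(f'pics/{n}0.png',d['image'][:,:,::-1])
    o,v=ray(d,(320,200)); print(n,o.round(),v.round(2))
E
```

```text
{'clock': 0.0, 'qpos': array([-0.06575413,  0.62934911,  0.03845465,  1.51838675, -0.02699769,
        0.99630538, -0.01998044]), 'qd': array([-0.00054819, -0.00011663, -0.00031875, -0.00059639,  0.00111407,
        0.00022757,  0.00184948]), 'tau': array([-1.11932164e-03, -5.63405585e+01,  1.22606792e+00, -1.93450052e+01,
        1.09587883e-02,  1.05136272e-02, -8.84369996e-06]), 'eef_pos': array([ 6.49361573e+02, -9.56144164e-03,  2.30381403e+02]), 'tool_rot': array([-1.57083182e+00,  1.92986397e-03, -3.57782292e-05]), 'force': array([-0.21028906, -0.34002813,  1.07715052]), 'torque': array([ 0.00607691, -0.04191485, -0.01287784]), 'width': 85.63588443625247}
scene [1077.  574. 1094.] [-0.44 -0.5  -0.74]
side [   26. -1018.   825.] [ 0.37  0.75 -0.54]
```

View pics/scene0.png

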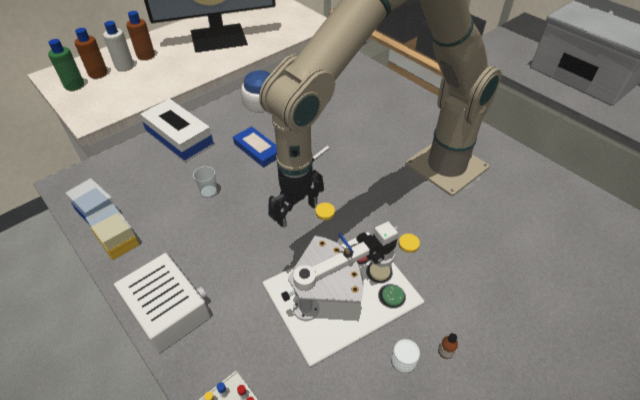

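View pics/side0.png

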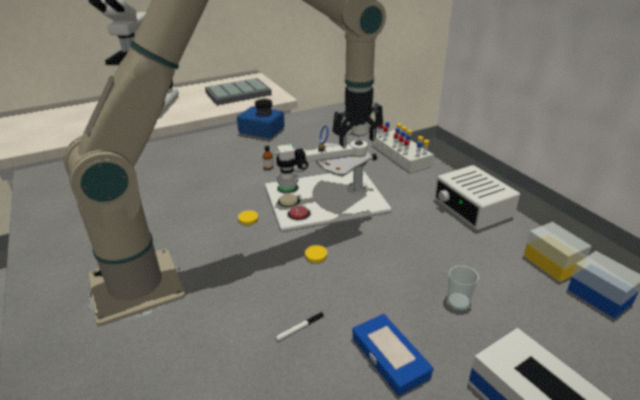

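The scene picture shows the stand with its post at about (303,277), the blue ring at (346,243), and cream (380,272), green (392,295) and red (362,258, half hidden) dishes. The side picture shows red at (299,212), cream (289,200), green (288,187) and the ring at (323,137). The yellow discs on the table are decoys.

Run:
```python
from h import *
a=np.load('scene0.npz');b=np.load('side0.npz')
A=cv2.resize(a['image'][220:330,270:430],None,fx=5,fy=5,interpolation=cv2.INTER_CUBIC)[:,:,::-1]
B=cv2.resize(b['image'][115:230,250:400],None,fx=5,fy=5,interpolation=cv2.INTER_CUBIC)[:,:,::-1]
cv2.imwrite('pics/ca.png',A);cv2.imwrite('pics/cb.png',B)
def blobs(d,name,f,roi,z=None):
    x0,y0,x1,y1=roi
    im=d['image'][y0:y1,x0:x1]; h=cv2.cvtColor(im,cv2.COLOR_RGB2HSV)
    m=f(h).astype(np.uint8); n,l,s,c=cv2.connectedComponentsWithStats(m)
    for i in range(1,n):
        if s[i,4]>12:
            p=c[i]+[x0,y0]; print(name,s[i,:4]+[x0,y0,0,0],s[i,4],p.round(1), onz(d,p,z).round(1) if z else '')
red=lambda h:((h[...,0]<8)|(h[...,0]>168))&(h[...,1]>120)&(h[...,2]>40)
gr=lambda h:(h[...,0]>45)&(h[...,0]<90)&(h[...,1]>80)
bl=lambda h:(h[...,0]>100)&(h[...,0]<125)&(h[...,1]>110)&(h[...,2]>40)
cr=lambda h:(h[...,0]>10)&(h[...,0]<28)&(h[...,1]>50)&(h[...,2]>90)
for n,d,roi in(('scene',a,(270,220,430,330)),('side',b,(250,115,400,230))):
    blobs(d,n+' red',red,roi,28);blobs(d,n+' green',gr,roi,28);blobs(d,n+' cream',cr,roi,28);blobs(d,n+' blue',bl,roi,228)
```

```text
scene red [358 257   9   5] 24 [362.6 259.5] [504.2 100.8  28. ]
scene green [383 286  21  20] 266 [392.9 295.7] [524.7 234.3  28. ]
scene cream [398 233  22  20] 355 [408.7 242.5] [362.4 146.2  28. ]
scene cream [319 241   7   5] 25 [321.9 243. ] [552.1 -16.7  28. ]
scene cream [333 247   7   6] 27 [335.9 249.7] [537.6  27.   28. ]
scene cream [345 248   5   6] 17 [346.9 250.7] [516.4  50.2  28. ]
scene cream [370 264  20  17] 243 [379.2 272.3] [499.4 160.4  28. ]
scene cream [351 271   7   6] 28 [353.9 273.7] [554.7 118.1  28. ]
scene cream [351 286   8   7] 32 [354.6 289.2] [586.9 154.1  28. ]
scene blue [339 233  13  20] 50 [344.7 241.3] [606.9 125.3 228. ]
side red [379 124   9   7] 31 [383. 127.] [1048.1  454.5   28. ]
side red [394 133   4   5] 15 [395.9 135.1] [1049.7  365.    28. ]
side red [290 208  18  11] 105 [298.7 213.6] [483.9  53.8  28. ]
side green [279 186  17   6] 63 [287.  188.9] [509.8 200.2  28. ]
side cream [396 122   4   6] 22 [397.6 124.5] [1114.4  446.1   28. ]
side cream [319 144   7   4] 16 [321.6 145.4] [752.7 426.9  28. ]
side cream [263 151  10  10] 73 [267.4 155.6] [540.9 449.5  28. ]
side cream [280 195  17  11] 146 [288.1 200. ] [486.2 137.9  28. ]
side cream [250 209   9  17] 120 [253.4 216.8] [358.6 103.2  28. ]
side blue [250 115  34  23] 662 [265.4 124.9] [483.3 277.6 228. ]
```

View pics/ca.png

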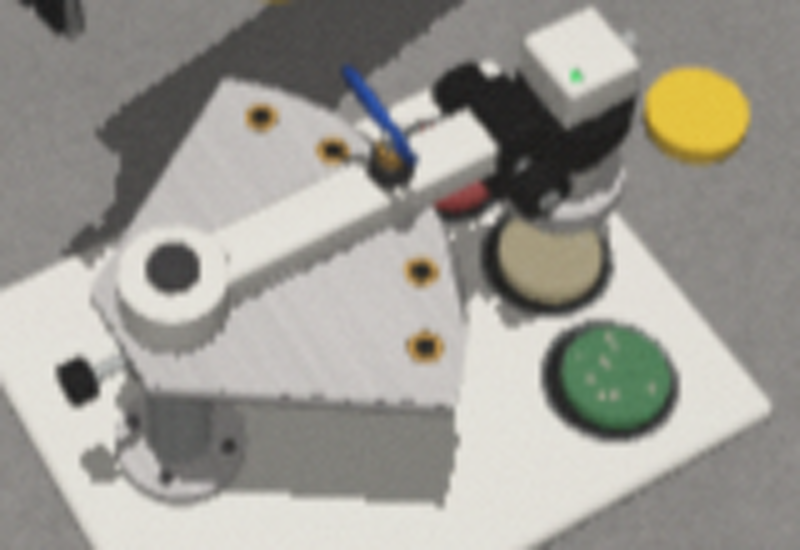

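View pics/cb.png

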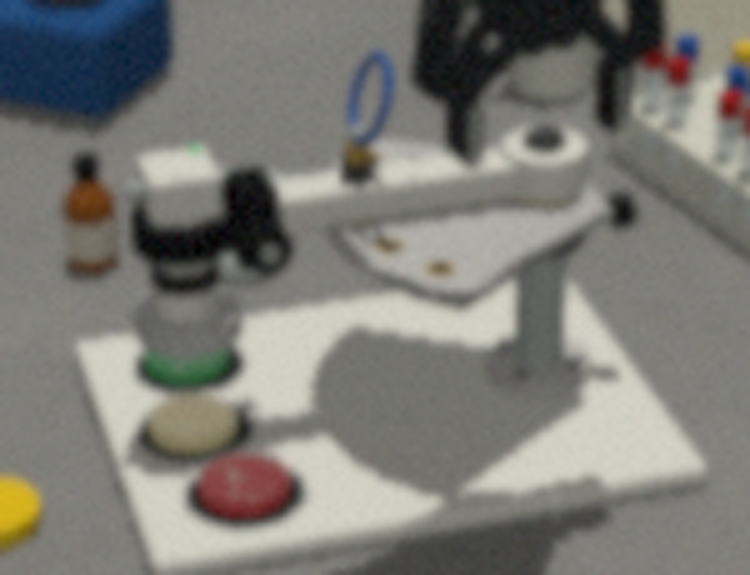

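The crops confirm red is the dish on the robot's right (side crop (244,487), towards -y), beside cream, with green on the left. The two yellow discs lie on the table, so they are not meant. The ring is at crop A (377,115) and crop B (371,97). Four empty holes are visible.

Run:
```python
from h import *
a=np.load('scene0.npz');b=np.load('side0.npz')
A=lambda u,v:(u/5+270-.4,v/5+220-.4)
B=lambda u,v:(u/5+250-.4,v/5+115-.4)
ring,e=cross(a,A(377,115),b,B(371,97));print('ring',ring.round(1),e)
hub,e=cross(a,A(173,268),b,B(545,137));print('hub',hub.round(1),e, onz(a,A(173,268),190).round(1), onz(b,B(545,137),190).round(1))
H=np.array([onz(a,A(*p),150)[:2] for p in((262,117),(333,151),(421,271),(425,347))])
ang=np.array([.698,.349,-.349,-.698])
from scipy.optimize import least_squares
for sg in(1,-1):
    f=lambda p:(np.c_[p[0]-120*np.cos(p[2]+sg*ang),p[1]-120*np.sin(p[2]+sg*ang)]-H).ravel()
    r=least_squares(f,[620,90,0]);print(sg,r.x.round(3),r.fun.round(1))
    px,py,y=r.x
    print('ring pred',px-111*np.cos(y),py-111*np.sin(y))
    for q in(.349,0,-.349):print('station',px-230*np.cos(y+q),py-230*np.sin(y+q))
print('red',onz(b,B(244,485),31).round(1),'cream',onz(b,B(195,425),31).round(1),'cream scene',onz(a,A(550,262),31).round(1),'green scene',onz(a,A(616,378),31).round(1))
# ring axis: extremes of the ring bar
print(cross(a,A(350,72),b,B(380,58)),cross(a,A(406,158),b,B(362,140)))
```

```text
ring [609.9 128.6 228.6] 1.2966728090149722
hub [718.7 107.9 185.3] 2.174994359990097 [719.6 110.8 190. ] [714.5  99.  190. ]
1 [ 7.17370e+02  1.08054e+02 -1.99000e-01] [ 0.1 -0.2 -0.2 -0.1  0.1  0.2 -0.   0.1]
ring pred 608.5615347635563 130.00040174649095
station 489.95209410286293 73.68925283952015
station 491.910647311611 153.52847979535824
station 521.052812821183 227.88486675027983
-1 [516.716 148.554   2.942] [-20.3   3.9  20.2  -4.2  20.6  -3.9 -20.4   4.2]
ring pred 625.5182699211427 126.57784830497454
station 744.1432713925178 182.8562094305604
station 742.1626493629815 103.01752690164182
station 712.9999316196568 28.669198168572763
red [485.7  59.6  31. ] cream [486.8 134.7  31. ] cream scene [499.6 161.6  31. ] green scene [525.3 234.1  31. ]
(array([614.41520751, 118.03664808, 256.16503249]), np.float64(5.047687731196628)) (array([604.22723372, 138.8175759 , 198.25605516]), np.float64(9.230599441984364))
```

Call:
apply_moves:
  commands:
    - [[0, -1, 0, 0, 0, 0], [0, -1, 0, 0, 0, 0], [0, -1, 0, 0, 0, 0], [-0.7, 0, 0.7, 0, 0, 0], [-0.7, 0, 0.7, 0, 0, 0], [-0.7, 0, 0.7, 0, 0, 0], [-0.7, 0, 0.7, 0, 0, 0], [-0.4, 0, 0.7, 0, 0, 0]]
  claw: 0

```text
clock: 0.77
eef_pos: [521.6, 135.3, 352.0]
tool_rot: [-1.576, 0.005, -0.017]
force: [0.6, 1.5, -0.2]
width: -0.1
```

Call:
apply_moves:
  commands:
    - [[0, 0, 0, 0, 0, -1], [0, 0, 0, 0, 0, -1], [0, 0, 0, 0, 0, -1], [0, 0, 0, 0, 0, -1], [0, 0, 0, 0, 0, -1], [0, 0, 0, 0, 0, -1], [0, 0, 0, 0, 0, -1], [0, 0, 0, 0, 0, -1]]

```text
clock: 1.43
eef_pos: [518.2, 141.9, 351.7]
tool_rot: [-1.578, -0.635, -0.006]
force: [1.6, -0.5, -0.1]
width: -0.1
```

Call:
apply_moves:
  commands:
    - [[0, 0, 0, 0, 0, -1], [0, 0, 0, 0, 0, -1], [0, 0, 0, 0, 0, -1], [0, 0, 0, 0, 0, -1], [0, 0, 0, 0, 0, 0]]

```text
clock: 1.85
eef_pos: [517.9, 130.6, 348.7]
tool_rot: [-1.618, -0.781, 0.002]
force: [-0.5, -0.8, -0.5]
width: 0.0
```

```bash
cat >> h.py <<'E'
from scipy.spatial.transform import Rotation as Ro
def plan(tgt):
    s=readout.read_state(); R=Ro.from_euler('xyz',s['tool_rot']).as_matrix()
    print('pos',s['eef_pos'].round(1),'rot',s['tool_rot'].round(3),'F',s['force'].round(1),'toolshift units',(R.T@(np.array(tgt)-s['eef_pos'])/40).round(2)); print('axes',R.round(2).tolist(), 'q',s['qpos'].round(2))
E
python3 - <<'E'
from h import *
plan([535,130,283])
d=grab('wrist');cv2.imwrite('pics/w0.png',d['image'][:,:,::-1]);np.savez('w0.npz',**d)
E
```

```text
pos [517.9 130.6 348.7] rot [-1.618 -0.781  0.002] F [-0.5 -0.8 -0.5] toolshift units [-0.85  1.47  0.05]
axes [[0.71, 0.7, 0.03], [0.0, -0.05, 1.0], [0.7, -0.71, -0.03]] q [-0.86  0.12  0.3   2.34  1.53  0.39 -1.98]
```

Call:
apply_moves:
  commands:
    - [[-0.3, 0.6, 0, 0, 0, 0], [-0.3, 0.6, 0, 0, 0, 0], [-0.25, 0.3, 0, 0.5, 0, 0], [0, 0, 0, 0, 0, -0.8], [0, 0, 0, 0, 0, -0.8], [0, 0, 0, 0, 0, 0]]

```text
clock: 2.4
eef_pos: [537.3, 132.2, 299.0]
tool_rot: [-1.607, -0.865, 0.019]
force: [0.5, 0.3, 0.4]
width: 0.0
```

Run:
```python
from h import *
plan([547,130,275])
d=grab('wrist');cv2.imwrite('pics/w0.png',d['image'][:,:,::-1]);np.savez('w0.npz',**d)
d=grab('side');cv2.imwrite('pics/s1.png',cv2.resize(d['image'][60:240,200:440],None,fx=3,fy=3)[:,:,::-1])
```

```text
pos [537.3 132.2 299. ] rot [-1.607 -0.865  0.019] F [0.5 0.3 0.4] toolshift units [-0.3   0.57 -0.04]
axes [[0.65, 0.76, 0.01], [0.01, -0.02, 1.0], [0.76, -0.65, -0.02]] q [-0.53  0.27 -0.05  2.45  2.19  0.57 -2.65]
```

View pics/w0.png

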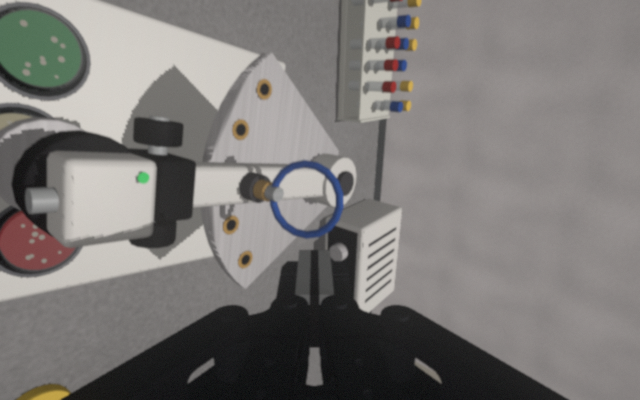

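View pics/s1.png

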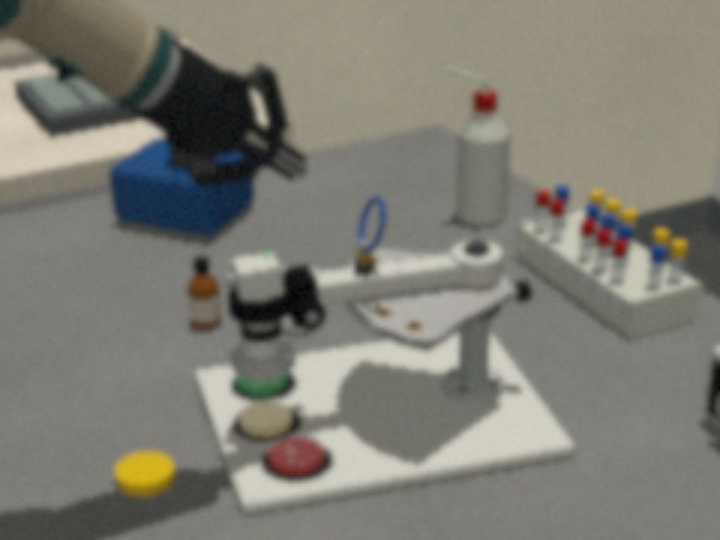

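The wrist picture shows the ring opening at about (307,198) with the closed fingers below it at (315,270). The side picture shows the gripper in front of and above the ring, clear of everything.

Run:
```python
from h import *
d=np.load('w0.npz')
h=cv2.cvtColor(d['image'],cv2.COLOR_RGB2HSV)
m=((h[...,0]>105)&(h[...,0]<125)&(h[...,1]>120)).astype(np.uint8); m[:, :260]=0;m[:,360:]=0;m[:140]=0;m[250:]=0
p=np.argwhere(m)[:,::-1]; hull=cv2.convexHull(p.astype(np.float32)); e=cv2.fitEllipse(hull); print(e)
print(proj(d,[608.6,130,228]), onz(d,e[0],228).round(1))
s=readout.read_state();R=Ro.from_euler('xyz',s['tool_rot']).as_matrix()
print('cam in tool',R.T@(ray(d,(0,0))[0]-s['eef_pos']))
print('tcp px',proj(d,s['eef_pos']))
```

```text
((307.21234130859375, 199.22647094726562), (70.95722198486328, 75.46553039550781), 154.77590942382812)
[303.02973905 196.78832334] [613.1 126.9 228. ]
cam in tool [  -1.8301905  -143.26285866   81.91508167]
tcp px [318.0906954 272.214082 ]
```

Call:
apply_moves:
  commands:
    - [[-0.08, 0.5, -0.03, 0.4, 0, 0], [-0.08, 0.5, -0.02, 0, 0, -0.4], [0, 0.5, 0, 0, 0, -0.4], [0, 0, 0, 0, 0, 0]]

```text
clock: 2.83
eef_pos: [587.2, 121.7, 262.5]
tool_rot: [-1.588, -0.943, 0.013]
force: [-0.4, 0.5, -0.2]
width: -0.2
```

Run:
```python
from h import *
plan([595,128.5,241])
d=grab('wrist');np.savez('w1.npz',**d)
h=cv2.cvtColor(d['image'],cv2.COLOR_RGB2HSV)
m=((h[...,0]>105)&(h[...,0]<125)&(h[...,1]>120)).astype(np.uint8); m[:, :220]=0;m[:,400:]=0;m[:100]=0;m[300:]=0
n,l,s,c=cv2.connectedComponentsWithStats(m); i=1+s[1:,4].argmax(); p=np.argwhere(l==i)[:,::-1]
e=cv2.fitEllipse(cv2.convexHull(p.astype(np.float32))); print(e,onz(d,e[0],228).round(1),proj(d,[609,129,228]))
cv2.imwrite('pics/w1.png',d['image'][60:340,160:480,::-1])
```

```text
pos [587.2 121.7 262.5] rot [-1.588 -0.943  0.013] F [-0.4  0.5 -0.2] toolshift units [-0.32  0.47  0.17]
axes [[0.59, 0.81, 0.0], [0.01, -0.01, 1.0], [0.81, -0.59, -0.01]] q [-0.22  0.46 -0.35  2.46  2.4   0.84 -2.78]
((292.2843322753906, 216.91574096679688), (88.69255065917969, 98.96757507324219), 125.66486358642578) [614.3 128.8 228. ] [286.09532842 219.46256404]
```

View pics/w1.png

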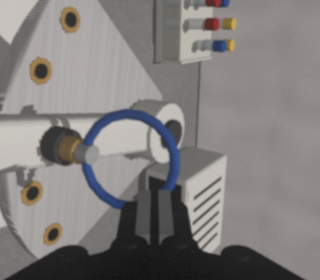

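Call:
apply_moves:
  commands:
    - [[0, 0, 0, 0, 1, 0], [0, 0, 0, 0, 1, 0], [0, 0, 0, 0, 0, 0]]

```text
clock: 3.13
eef_pos: [587.0, 119.6, 265.9]
tool_rot: [-1.358, -0.927, -0.282]
force: [-0.1, -0.2, -0.1]
width: -0.1
```

Run:
```python
from h import *
plan([598,129,240])
```

```text
pos [587.  119.6 265.9] rot [-1.358 -0.927 -0.282] F [-0.1 -0.2 -0.1] toolshift units [-0.4   0.6   0.18]
axes [[0.58, 0.81, 0.11], [-0.17, -0.02, 0.99], [0.8, -0.59, 0.13]] q [-0.17  0.46 -0.42  2.46  2.36  0.85 -2.91]
```

Call:
apply_moves:
  commands:
    - [[0, 0, 0, 0, -1, 0], [0, 0, 0, 0, -1, 0], [0, 0, 0, 0, -1, 0], [0, 0, 0, 0, -1, 0], [0, 0, 0, 0, -1, 0], [0, 0, 0, 0, -1, 0], [0, 0, 0, 0, 0, 0]]

```text
clock: 3.72
eef_pos: [587.3, 119.3, 277.9]
tool_rot: [-2.095, -0.842, 0.633]
force: [-0.2, -0.1, -0.4]
width: 0.1
```

Run:
```python
from h import *
plan([598,129,240])
```

```text
pos [587.3 119.3 277.9] rot [-2.095 -0.842  0.633] F [-0.2 -0.1 -0.4] toolshift units [-0.47  0.76  0.48]
axes [[0.54, 0.82, -0.21], [0.39, -0.02, 0.92], [0.75, -0.58, -0.33]] q [-0.28  0.42 -0.27  2.45  2.39  0.8  -2.39]
```

Call:
apply_moves:
  commands:
    - [[-0.24, 0.38, 0.24, 0, 0, 0], [-0.23, 0.38, 0.24, 0, 0, 0], [0, 0, 0, 0, 0, 0]]

```text
clock: 3.97
eef_pos: [599.4, 129.9, 245.8]
tool_rot: [-2.106, -0.849, 0.64]
force: [1.1, 0.2, -0.5]
width: -0.0
```

Run:
```python
from h import *
plan([597,129,240])
```

```text
pos [599.4 129.9 245.8] rot [-2.106 -0.849  0.64 ] F [ 1.1  0.2 -0.5] toolshift units [-0.15  0.03  0.04]
axes [[0.53, 0.82, -0.21], [0.39, -0.02, 0.92], [0.75, -0.57, -0.34]] q [-0.29  0.53 -0.29  2.45  2.42  0.91 -2.45]
```

Call:
apply_moves:
  commands:
    - [[-0.2, 0.05, 0.08, 0, 0, 0], [-0.1, 0.0, 0.04, 0, 0, 0], [0, 0, 0, 0, 0, 0]]

```text
clock: 4.22
eef_pos: [594.6, 132.3, 235.3]
tool_rot: [-2.113, -0.847, 0.651]
force: [-0.1, 0.8, -0.5]
width: 0.1
```

Run:
```python
from h import *
plan([624,129,219])
d=grab('wrist');np.savez('w2.npz',**d)
d2=grab('side');s=grab('scene')
W=d['image'][60:340,160:480]
S=cv2.resize(d2['image'][100:170,270:370],None,fx=4,fy=4,interpolation=cv2.INTER_CUBIC)
C=cv2.resize(s['image'][205:275,300:400],None,fx=4,fy=4,interpolation=cv2.INTER_CUBIC)
cv2.imwrite('pics/m2.png',np.vstack([np.hstack([W,np.zeros((280,80,3),np.uint8),S]),np.hstack([C,C*0])])[:,:,::-1])
e=readout.read_state();print(proj(d,e['eef_pos']),onz(d,(290,215),228),proj(d2,e['eef_pos']),proj(s,e['eef_pos']))
```

```text
pos [594.6 132.3 235.3] rot [-2.113 -0.847  0.651] F [-0.1  0.8 -0.5] toolshift units [ 0.05  0.84 -0.09]
axes [[0.53, 0.82, -0.21], [0.4, -0.02, 0.92], [0.75, -0.57, -0.34]] q [-0.16  0.59 -0.5   2.47  2.35  1.03 -2.35]
[314.62788367 272.10528398] [568.0171439  158.21234388 228.        ] [319.14090389 132.49958885] [349.56906146 237.77631785]
```

View pics/m2.png

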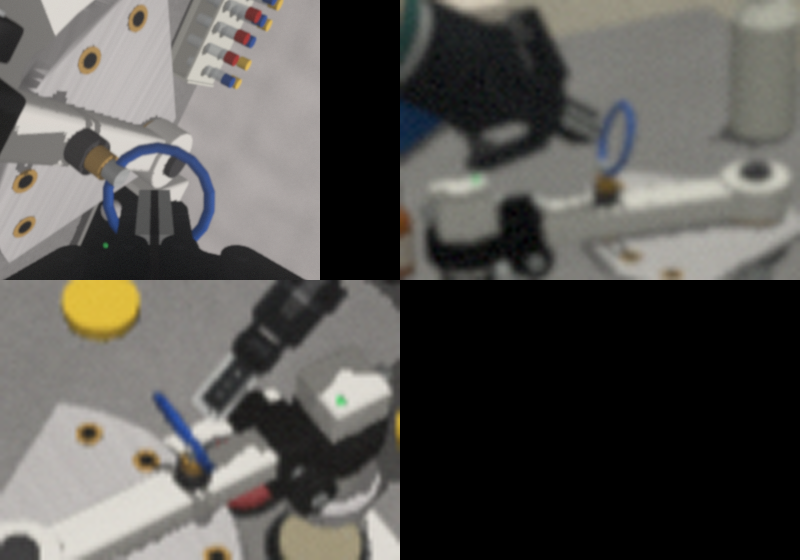

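The fingertip is just in front of the ring opening and lined up with it: wrist crop tip (154,190), ring centre (160,195).

Call:
apply_moves:
  commands:
    - [[0.04, 0.3, -0.03, 0, 0, 0], [0.04, 0.3, -0.03, 0, 0, 0], [0.0, 0.25, -0.02, 0, 0, 0], [0, 0, 0, 0, 0, 0]]

```text
clock: 4.7
eef_pos: [630.7, 125.1, 222.5]
tool_rot: [-2.134, -0.848, 0.661]
force: [0.2, 0.1, -0.2]
width: 0.2
```

Run:
```python
from h import *
plan([624,129,225])
d=grab('wrist')
d2=grab('side');s=grab('scene')
W=d['image'][60:340,160:480]
S=cv2.resize(d2['image'][100:170,270:370],None,fx=4,fy=4,interpolation=cv2.INTER_CUBIC)
C=cv2.resize(s['image'][205:275,300:400],None,fx=4,fy=4,interpolation=cv2.INTER_CUBIC)
cv2.imwrite('pics/m3.png',np.vstack([np.hstack([W,np.zeros((280,80,3),np.uint8),S]),np.hstack([C,C*0])])[:,:,::-1])
```

```text
pos [630.7 125.1 222.5] rot [-2.134 -0.848  0.661] F [ 0.2  0.1 -0.2] toolshift units [-0.   -0.18  0.1 ]
axes [[0.52, 0.83, -0.2], [0.41, -0.03, 0.91], [0.75, -0.56, -0.35]] q [-0.13  0.64 -0.47  2.4   2.4   1.02 -2.33]
```

View pics/m3.png

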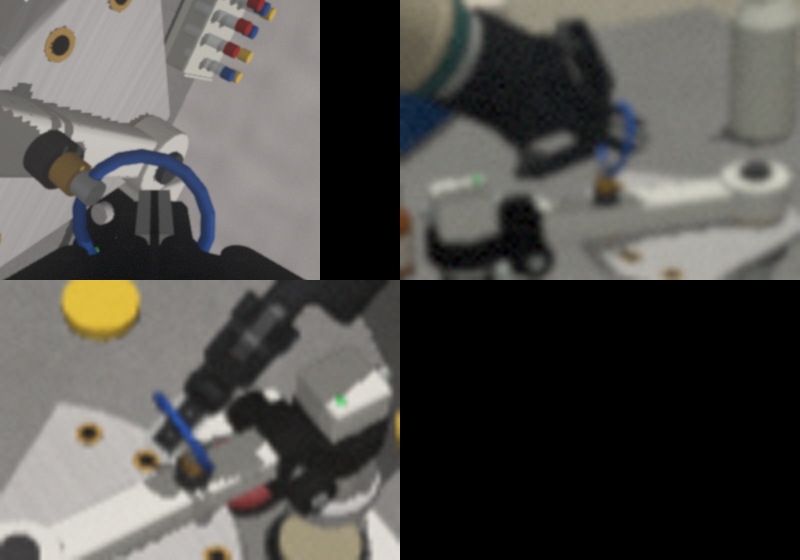

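The finger is through the ring with no contact: the side view shows the tip past the ring at (630,130). Now lifting in small steps.

Call:
apply_moves:
  commands:
    - [[0.11, -0.07, 0.0, 0, 0, 0], [0.1, -0.07, -0.02, 0, 0, 0], [0, 0, 0, 0, 0, 0]]

```text
clock: 5.1
eef_pos: [624.7, 127.6, 228.2]
tool_rot: [-2.122, -0.836, 0.653]
force: [0.3, 0.2, -6.7]
width: -0.2
```

Call:
apply_moves:
  commands:
    - [[0.08, -0.06, -0.04, 0, 0, 0], [0, 0, 0, 0, 0, 0]]

```text
clock: 5.27
eef_pos: [622.5, 127.6, 230.8]
tool_rot: [-2.116, -0.831, 0.651]
force: [0.4, 0.1, -6.4]
width: 0.2
```

Call:
apply_moves:
  commands:
    - [[0.1, -0.035, -0.04, 0, 0, 0], [0.1, -0.035, -0.04, 0, 0, 0], [0, 0, 0, 0, 0, 0]]

```text
clock: 5.52
eef_pos: [621.8, 127.6, 236.9]
tool_rot: [-2.109, -0.822, 0.647]
force: [0.4, -0.1, -8.1]
width: -0.3
```

Run:
```python
from h import *
plan([624,127,242])
d2=grab('side');s=grab('scene')
S=cv2.resize(d2['image'][100:170,270:370],None,fx=4,fy=4,interpolation=cv2.INTER_CUBIC)
C=cv2.resize(s['image'][205:275,300:400],None,fx=4,fy=4,interpolation=cv2.INTER_CUBIC)
cv2.imwrite('pics/m4.png',np.hstack([S,C])[:,:,::-1])
```

```text
pos [621.8 127.6 236.9] rot [-2.109 -0.822  0.647] F [ 0.4 -0.1 -8.1] toolshift units [ 0.12 -0.03 -0.07]
axes [[0.54, 0.81, -0.22], [0.41, -0.03, 0.91], [0.73, -0.58, -0.35]] q [-0.13  0.57 -0.47  2.39  2.35  0.92 -2.28]
```

Call:
apply_moves:
  commands:
    - [[0.1, -0.035, -0.04, 0, 0, 0], [0.1, -0.035, -0.04, 0, 0, 0], [0, 0, 0, 0, 0, 0]]

```text
clock: 5.87
eef_pos: [621.7, 127.7, 242.4]
tool_rot: [-2.102, -0.814, 0.643]
force: [-1.0, -0.5, -9.6]
width: 0.2
```

Run:
```python
from h import *
plan([624,127,242])
d2=grab('side');s=grab('scene');w=grab('wrist')
S=cv2.resize(d2['image'][100:170,270:370],None,fx=4,fy=4,interpolation=cv2.INTER_CUBIC)
C=cv2.resize(s['image'][205:275,300:400],None,fx=4,fy=4,interpolation=cv2.INTER_CUBIC)
W=cv2.resize(w['image'][60:340,160:480],None,fx=1,fy=1)
cv2.imwrite('pics/m4.png',np.vstack([np.hstack([S,C]),np.hstack([W,np.zeros((280,480,3),np.uint8)])])[:,:,::-1])
```

```text
pos [621.7 127.7 242.4] rot [-2.102 -0.814  0.643] F [-1.  -0.5 -9.6] toolshift units [ 0.02  0.05 -0.03]
axes [[0.55, 0.81, -0.22], [0.41, -0.03, 0.91], [0.73, -0.59, -0.35]] q [-0.13  0.55 -0.47  2.38  2.33  0.89 -2.26]
```

View pics/m4.png

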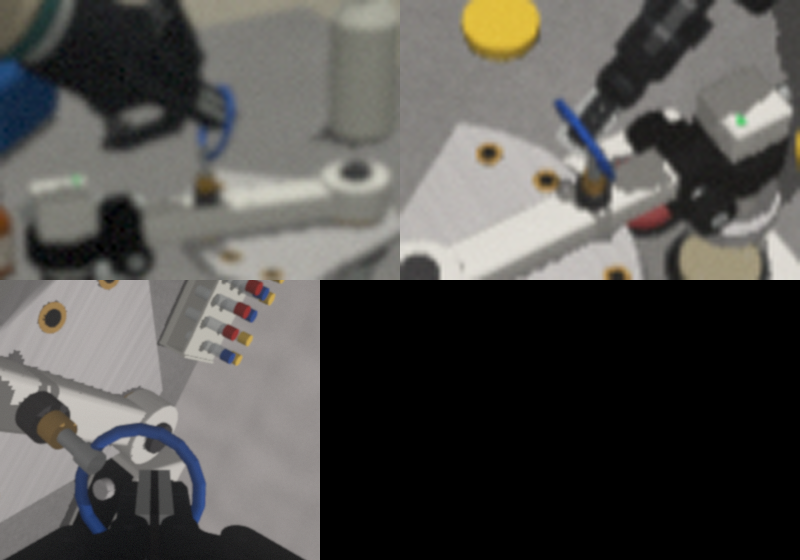

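The pin is lifted (about 13 mm by force and view), and the LED on the camera head (scene crop (741,121)) can be used to track the arm angle. I'll hook a bit deeper along the finger axis, then start swinging towards -y.

Call:
apply_moves:
  commands:
    - [[0, 0.09, 0, 0, 0, 0], [0, 0.09, 0, 0, 0, 0], [-0.035, 0, -0.075, 0, 0, 0], [-0.035, 0, -0.075, 0, 0, 0], [-0.035, 0, -0.075, 0, 0, 0], [-0.035, 0, -0.075, 0, 0, 0], [0, 0, 0, 0, 0, 0]]

```text
clock: 6.6
eef_pos: [621.2, 125.7, 233.4]
tool_rot: [-2.084, -0.806, 0.657]
force: [-2.7, -1.1, -7.3]
width: -0.0
```

```bash
cat >> h.py <<'E'
P=np.array([717.37,108.05]);Y=-.199
def led(d,x0=330,y0=205,x1=420,y1=275):
    h=cv2.cvtColor(d['image'][y0:y1,x0:x1],cv2.COLOR_RGB2HSV)
    m=((h[...,0]>50)&(h[...,0]<85)&(h[...,1]>110)&(h[...,2]>130)).astype(np.uint8)
    n,l,s,c=cv2.connectedComponentsWithStats(m)
    for i in range(1,n):
        p=c[i]+[x0,y0]; w=onz(d,p,206)[:2]-P; r=np.hypot(*w)
        if 190<r<300: print('led',s[i,4],p.round(1),'r',r.round(1),'ang',round(np.arctan2(-w[1],-w[0])-Y,4))
E
python3 - <<'E'
from h import *
led(dict(np.load('scene0.npz'))); led(grab('scene')); plan([622,100,242])
E
```

```text
led 1 [385. 235.] r 216.8 ang -0.0645
led 1 [384. 234.] r 216.2 ang -0.0474
pos [621.2 125.5 233.4] rot [-2.084 -0.806  0.656] F [-4.   2.2 -8.7] toolshift units [-0.1  -0.11 -0.66]
axes [[0.55, 0.8, -0.25], [0.42, -0.01, 0.91], [0.72, -0.6, -0.34]] q [-0.1   0.57 -0.47  2.39  2.39  0.88 -2.27]
```

Call:
apply_moves:
  commands:
    - [[0.1, -0.03, -0.045, 0, 0, 0], [0.1, -0.03, -0.045, 0, 0, 0], [0.1, -0.03, -0.045, 0, 0, 0], [0, 0, 0, 0, 0, 0]]

```text
clock: 6.98
eef_pos: [620.7, 125.5, 241.3]
tool_rot: [-2.072, -0.793, 0.651]
force: [-1.4, 2.0, -8.4]
width: -0.1
```

Call:
apply_moves:
  commands:
    - [[-0.05, 0, -0.11, 0, 0, 0], [-0.05, 0, -0.11, 0, 0, 0], [0, 0, 0, 0, 0, 0]]

```text
clock: 7.23
eef_pos: [619.6, 118.3, 241.1]
tool_rot: [-2.068, -0.792, 0.655]
force: [-4.0, -1.3, -9.0]
width: 0.2
```

Call:
apply_moves:
  commands:
    - [[-0.03, 0.02, -0.13, 0, 0, 0], [-0.03, 0.02, -0.13, 0, 0, 0], [0, 0, 0, 0, 0, 0]]

```text
clock: 7.48
eef_pos: [618.8, 110.1, 239.2]
tool_rot: [-2.06, -0.785, 0.657]
force: [-2.0, -1.4, -8.5]
width: -0.1
```

Run:
```python
from h import *
s=grab('scene');led(s); plan([620,92,242])
d2=grab('side');w=grab('wrist')
S=cv2.resize(d2['image'][100:170,270:370],None,fx=4,fy=4,interpolation=cv2.INTER_CUBIC)
C=cv2.resize(s['image'][205:275,300:400],None,fx=4,fy=4,interpolation=cv2.INTER_CUBIC)
W=w['image'][60:340,160:480]
cv2.imwrite('pics/m5.png',np.vstack([np.hstack([S,C]),np.hstack([W,np.zeros((280,480,3),np.uint8)])])[:,:,::-1])
```

```text
pos [619.  110.1 239.4] rot [-2.061 -0.786  0.657] F [-5.  -0.3 -9.2] toolshift units [-0.13 -0.03 -0.44]
axes [[0.56, 0.78, -0.28], [0.43, 0.01, 0.9], [0.71, -0.62, -0.33]] q [-0.04  0.53 -0.47  2.39  2.42  0.79 -2.24]
```

View pics/m5.png

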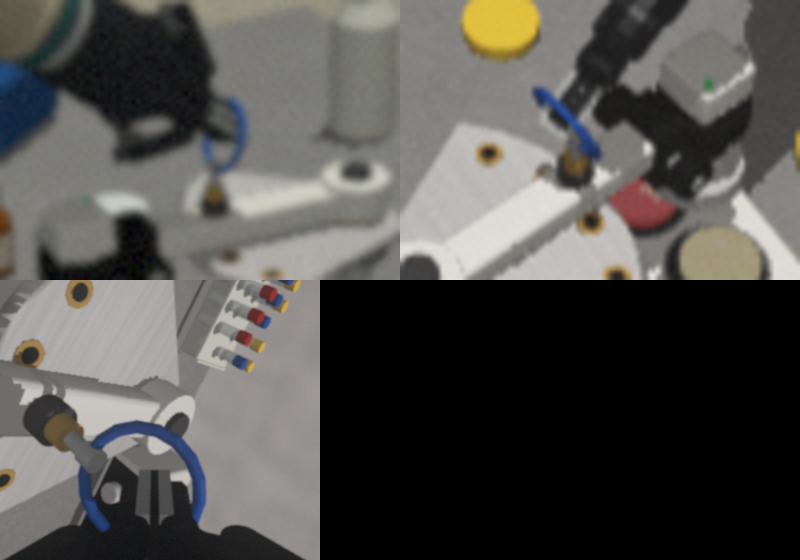

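The arm swings with the ring: the middle hole has come into view behind the pin, and the LED has moved from scene (385,235) to about (377,226). Tracking the LED numerically.

```bash
cat >> h.py <<'E'
def ledang(d,guess):
    x0,y0=int(guess[0])-7,int(guess[1])-7
    im=d['image'][y0:y0+15,x0:x0+15].astype(float); g=im[...,1]-np.maximum(im[...,0],im[...,2])-10; g[g<0]=0
    yy,xx=np.mgrid[0:15,0:15]; p=np.array([(xx*g).sum(),(yy*g).sum()])/g.sum()+[x0,y0]
    w=onz(d,p,206)[:2]-P; return p.round(2),round(np.hypot(*w),1),round(np.arctan2(-w[1],-w[0])-Y,4),g.sum().round()
E
python3 - <<'E'
from h import *
print(ledang(dict(np.load('scene0.npz')),(385,235))); print(ledang(grab('scene'),(377,226)))
from math import *
# predicted LED px along the swing for LED at offset
d=dict(np.load('scene0.npz')); p,r,a,_=ledang(d,(385,235))
for q in(.1,.15,.2,.25,.3,.349): t=a+q+Y; print(q,proj(d,[P[0]-r*cos(t),P[1]-r*sin(t),206]).round(1))
E
```

```text
(array([384.68, 234.79]), np.float64(216.4), np.float64(-0.0603), np.float64(313.0))
(array([376.66, 225.58]), np.float64(216.3), np.float64(0.094), np.float64(151.0))
0.1 [379.7 228.7]
0.15 [376.9 225.8]
0.2 [374.1 223.1]
0.25 [371.1 220.4]
0.3 [367.9 218. ]
0.349 [364.8 215.7]
```

Call:
apply_moves:
  commands:
    - [[-0.01, 0.02, -0.13, 0, 0, 0], [-0.01, 0.02, -0.13, 0, 0, 0], [-0.01, 0.02, -0.13, 0, 0, 0], [0, 0, 0, 0, 0, 0]]

```text
clock: 8.02
eef_pos: [618.8, 98.9, 237.7]
tool_rot: [-2.048, -0.775, 0.659]
force: [-2.7, -1.7, -8.3]
width: -0.1
```

Run:
```python
from h import *
print(ledang(grab('scene'),(370,219))); plan([620,88,241])
```

```text
(array([370.22, 219.85]), np.float64(216.2), np.float64(0.2024), np.float64(151.0))
pos [618.9  99.  237.9] rot [-2.049 -0.776  0.659] F [-5.9 -1.5 -8.4] toolshift units [-0.05 -0.03 -0.28]
axes [[0.56, 0.77, -0.29], [0.44, 0.02, 0.9], [0.7, -0.63, -0.33]] q [ 0.    0.52 -0.47  2.39  2.46  0.76 -2.24]
```

Call:
apply_moves:
  commands:
    - [[-0.01, 0.02, -0.13, 0, 0, 0], [-0.01, 0.02, -0.13, 0, 0, 0], [0, 0, 0, 0, 0, 0]]

```text
clock: 8.32
eef_pos: [619.6, 90.9, 237.4]
tool_rot: [-2.042, -0.77, 0.661]
force: [-3.4, -1.1, -8.5]
width: 0.2
```

Run:
```python
from h import *
print(ledang(grab('scene'),(365,216))); plan([620,89,230])
```

```text
(array([364.98, 216.1 ]), np.float64(215.7), np.float64(0.2826), np.float64(160.0))
pos [619.8  90.9 237.5] rot [-2.043 -0.77   0.661] F [-6.  -1.  -8.5] toolshift units [-0.15  0.12  0.02]
axes [[0.57, 0.77, -0.3], [0.44, 0.02, 0.9], [0.7, -0.64, -0.33]] q [ 0.03  0.52 -0.47  2.39  2.49  0.73 -2.24]
```

Arm angle is about 0.343, nearly over the hole. Now lowering the pin.

Call:
apply_moves:
  commands:
    - [[-0.08, 0.06, 0.015, 0, 0, 0], [-0.08, 0.06, 0.025, 0, 0, 0], [-0.08, 0.06, 0.03, 0, 0, 0], [0, 0, 0, 0, 0, 0]]

```text
clock: 8.7
eef_pos: [621.7, 89.6, 228.3]
tool_rot: [-2.051, -0.777, 0.667]
force: [-5.1, 0.1, -6.0]
width: 0.1
```

Run:
```python
from h import *
print(ledang(grab('scene'),(365,216))); plan([620,89,230])
```

```text
(array([364.62, 215.66]), np.float64(216.2), np.float64(0.2901), np.float64(151.0))
pos [621.5  89.5 228.3] rot [-2.05  -0.776  0.667] F [-4.2  0.8 -7.8] toolshift units [ 0.   -0.06 -0.01]
axes [[0.56, 0.77, -0.29], [0.44, 0.02, 0.9], [0.7, -0.63, -0.33]] q [ 0.03  0.55 -0.48  2.4   2.51  0.78 -2.26]
```

Call:
apply_moves:
  commands:
    - [[-0.08, 0.06, 0.03, 0, 0, 0], [-0.08, 0.06, 0.03, 0, 0, 0], [0, 0, 0, 0, 0, 0]]

```text
clock: 9.0
eef_pos: [625.9, 89.4, 225.0]
tool_rot: [-2.063, -0.788, 0.674]
force: [-5.9, 0.4, -6.9]
width: 0.1
```

Run:
```python
from h import *
a=grab('scene');print(ledang(a,(365,216))); plan([620,89,230])
def ring(d,roi):
    x0,y0,x1,y1=roi;h=cv2.cvtColor(d['image'][y0:y1,x0:x1],cv2.COLOR_RGB2HSV)
    m=(h[...,0]>100)&(h[...,0]<125)&(h[...,1]>110)&(h[...,2]>40);p=np.argwhere(m);print('blue',len(p),p.min(0)+[y0,x0],p.max(0)+[y0,x0])
ring(a,(310,205,370,260)); ring(dict(np.load('scene0.npz')),(310,205,370,260))
from math import *
for q in(0,.349):
  t=Y+q
  for l in(0,8):
    print(q,l,'ring bottom/top px',[proj(a,[P[0]-r*cos(t),P[1]-r*sin(t),z+l]).round(1).tolist() for r,z in((120,204),(102,253))])
```

```text
(array([364.6 , 215.62]), np.float64(216.2), np.float64(0.2905), np.float64(144.0))
pos [625.5  89.3 224.8] rot [-2.062 -0.787  0.673] F [-2.3 -0.3 -4. ] toolshift units [ 0.01 -0.19 -0.01]
axes [[0.55, 0.78, -0.29], [0.44, 0.02, 0.9], [0.71, -0.62, -0.33]] q [ 0.03  0.57 -0.48  2.4   2.53  0.81 -2.27]
blue 60 [226 326] [239 343]
blue 50 [233 339] [252 351]
0 0 ring bottom/top px [[348.4, 247.4], [342.7, 237.9]]
0 8 ring bottom/top px [[348.5, 245.4], [342.8, 235.8]]
0.349 0 ring bottom/top px [[336.8, 236.7], [332.6, 228.6]]
0.349 8 ring bottom/top px [[336.9, 234.6], [332.7, 226.4]]
```

Call:
apply_moves:
  commands:
    - [[-0.1, 0.02, 0.05, 0, 0, 0], [-0.1, 0.02, 0.05, 0, 0, 0], [0, 0, 0, 0, 0, 0]]

```text
clock: 9.3
eef_pos: [626.2, 89.2, 221.5]
tool_rot: [-2.075, -0.799, 0.68]
force: [-0.3, 0.3, 0.1]
width: 0.1
```

Run:
```python
from h import *
a=grab('scene');print(ledang(a,(365,216))); plan([620,89,219])
```

```text
(array([364.6 , 215.66]), np.float64(216.1), np.float64(0.2901), np.float64(148.0))
pos [626.6  89.3 221.9] rot [-2.076 -0.8    0.68 ] F [ 1.7 -0.1  1. ] toolshift units [-0.15 -0.09  0.06]
axes [[0.54, 0.79, -0.28], [0.44, 0.02, 0.9], [0.72, -0.61, -0.34]] q [ 0.03  0.59 -0.49  2.41  2.54  0.86 -2.28]
```

Call:
apply_moves:
  commands:
    - [[-0.08, 0.0, 0.04, 0, 0, 0], [-0.04, -0.1, 0.02, 0, 0, 0], [0, -0.3, 0, 0, 0, 0], [0, -0.4, 0, 0, 0, 0], [0, -0.5, 0, 0, 0, 0], [0, -0.6, 0, 0, 0, 0], [0, -0.6, 0, 0, 0, 0], [0, 0, 0, 0, 0, 0]]

```text
clock: 10.02
eef_pos: [585.4, 98.4, 258.2]
tool_rot: [-2.087, -0.801, 0.692]
force: [1.0, -0.1, -1.0]
width: 0.2
```

Run:
```python
from h import *
a=grab('scene');b=grab('side');w=grab('wrist');print(ledang(a,(365,216))); plan([540,89,280])
np.savez('sE.npz',**b);np.savez('aE.npz',**a)
S=cv2.resize(b['image'][110:230,260:385],None,fx=3.2,fy=3.2,interpolation=cv2.INTER_CUBIC)
C=cv2.resize(a['image'][200:320,270:395],None,fx=3.2,fy=3.2,interpolation=cv2.INTER_CUBIC)
W=cv2.resize(w['image'],(320,200))
o=np.zeros((200,800,3),np.uint8);o[:,:320]=W
cv2.imwrite('pics/mE.png',np.vstack([np.hstack([S,C]),o])[:,:,::-1])
from math import *
t=Y+.349
for l in(0,8):
    print(l,'side px foot,bottom,ringtop',[proj(b,[P[0]-r*cos(t),P[1]-r*sin(t),z+l]).round(1).tolist() for r,z in((120,204),(111,228),(102,253))],'scene',[proj(a,[P[0]-r*cos(t),P[1]-r*sin(t),z+l]).round(1).tolist() for r,z in((120,204),(111,228),(102,253))])
for d,roi in((b,(300,110,350,170)),(a,(310,205,370,260))):
    x0,y0,x1,y1=roi;h=cv2.cvtColor(d['image'][y0:y1,x0:x1],cv2.COLOR_RGB2HSV)
    m=(h[...,0]>95)&(h[...,0]<125)&(h[...,1]>80)&(h[...,2]>40);p=np.argwhere(m)[:,::-1];print('blue',len(p),p.min(0)+[x0,y0],p.max(0)+[x0,y0],p.mean(0)+[x0,y0])
```

```text
(array([364.6 , 215.65]), np.float64(216.1), np.float64(0.2902), np.float64(142.0))
pos [585.8  96.6 255.9] rot [-2.086 -0.798  0.688] F [ 0.  -0.  -0.5] toolshift units [-0.27 -1.28 -0.06]
axes [[0.54, 0.79, -0.28], [0.44, 0.02, 0.9], [0.72, -0.61, -0.34]] q [ 0.37  0.66 -1.12  2.47  2.19  1.1  -1.93]
0 side px foot,bottom,ringtop [[326.4, 147.3], [328.7, 139.0], [331.2, 130.3]] scene [[336.8, 236.7], [334.8, 232.8], [332.6, 228.6]]
8 side px foot,bottom,ringtop [[326.3, 144.8], [328.7, 136.5], [331.1, 127.8]] scene [[336.9, 234.6], [334.8, 230.8], [332.7, 226.4]]
blue 33 [324 130] [336 143] [330.84848485 135.57575758]
blue 82 [326 225] [343 239] [333.91463415 231.70731707]
```

View pics/mE.png

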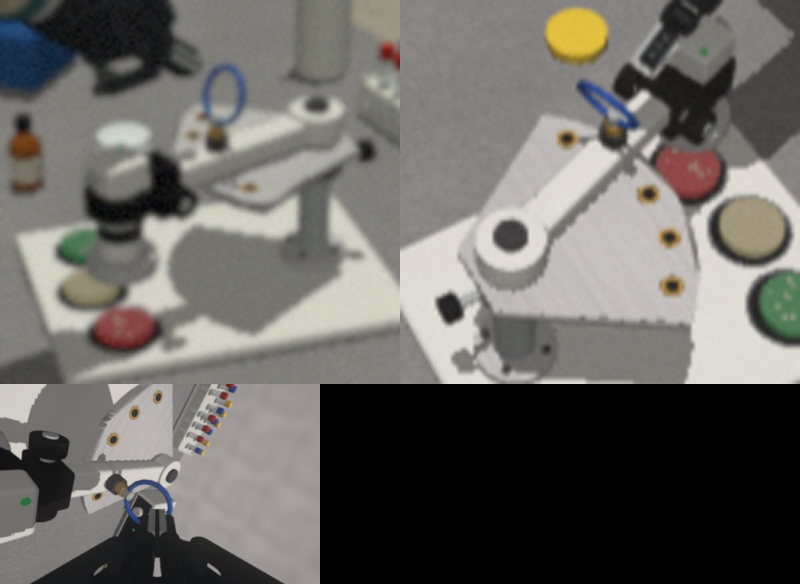

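The last picture shows the lens head over the red side. The ring sits directly on the brass sleeve with no rod showing, centre at side (330,139.7) against a predicted 139.0 for home and 136.5 for 8 mm up. Arm angle is about 0.35. Raising clear of the stand.

Call:
apply_moves:
  commands:
    - [[0.2, -0.3, -0.1, 0, 0, 0], [0.36, -0.3, -0.17, 0, 0, 0], [0.36, -0.3, -0.17, 0, 0, 0], [0, 0, 0, 0, 0, 0], [0, 0, 0, 0, 0, 0]]

```text
clock: 10.58
eef_pos: [579.5, 93.6, 309.6]
tool_rot: [-2.092, -0.79, 0.69]
force: [-0.5, -0.2, -0.5]
width: -0.0
```

Run:
```python
from h import *
from cell import finish_job
a=grab('scene');L=ledang(a,(365,216));print(L);s=readout.read_state();print(s['eef_pos'],s['force'],s['qd'].round(3),s['qpos'].round(2))
b=grab('side');h=cv2.cvtColor(b['image'][110:170,300:350],cv2.COLOR_RGB2HSV)
m=(h[...,0]>95)&(h[...,0]<125)&(h[...,1]>80)&(h[...,2]>40);p=np.argwhere(m)[:,::-1]+[300,110];print(p.min(0),p.max(0))
if abs(L[2]+.0603-.349)<.01 and s['eef_pos'][2]>285: print(finish_job())
```

```text
(array([364.58, 215.64]), np.float64(216.1), np.float64(0.2905), np.float64(144.0))
[579.54734408  94.04008832 309.52931139] [ 0.71407487 -0.22279553  0.13863641] [-0.004  0.035 -0.008  0.003  0.005  0.004  0.   ] [ 0.45  0.49 -1.15  2.41  2.08  0.91 -1.83]
[324 130] [335 143]
the job is handed in; nothing more can be done
None
```

The microscope arm is now in the next hole, over the red dish on the robot's right, and the job is handed in at about 10.6 s. I hooked the closed fingers under the blue ring, lifted the pin about 13 mm and swung the arm by the ring. I then lowered the pin into the hole, withdrew and raised the gripper clear.

**Last checks:**
- **Arm angle:** about 0.351 rad by the LED on the camera head (target 0.349), and it did not change during the withdrawal.
- **Pin:** the ring sits at the height expected with the pin home (side view row 139.7; expected 139.0 home, 136.5 if 8 mm up).
- **Forces:** about 10 N or less in every reading taken at the ring, and about 0 at the end with the robot clear.
- **Not measured directly:** the lens-to-dish distance (I judged it from the arm angle and the station geometry) and whether any dish or loose thing shifted.

**What went wrong on the way:** my first push to hook deeper let the pin sink partway back. I lifted it again before swinging, and the arm had not left the middle hole.

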